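# Fold down the ratchet stock prop

### The job

The bench's stock prop is standing up on its ratchet and is in the way. Press the thumb pad of its pawl all the way down so that the pawl swings clear of the teeth (it stays where it is put), then push the raised arm down until it rests fully on its stop; never force the arm past the engaged pawl, and do not lift it again. Fingertip presses and pushes do it all: leave the loose things on the bench where they are, and finish clear of everything.

Things in the scene. Friction and masses are not known exactly. Their poses are not given: they have to be found in the camera images.
- prop: Stock prop bolted to the bench: grey steel base plate 100 mm wide (x), 400 mm long (y from -180 to +220), 10 mm thick. Origin at bench height below the arm's hinge, z up. Its +y axis points from the hinge along the arm; the pawl's thumb pad lies on the -y side. Two grey cheeks, 108 mm high, carry the hinge. The arm's stop is a rubber-topped round post, 77 mm high, at y = +125 mm.
- support_hinge (a point): The arm's hinge: a level axis along the prop's x, 85 mm above the bench, straight above the prop's origin. The arm's toothed steel wheel, 114 mm across and 12 mm thick, turns about it and reaches 142 mm above the bench.
- pawl_pivot (a point): The pawl's pivot: a level axis along the prop's x, 30 mm above the bench, at y = -47 mm in the prop's frame.
- pawl_pad (a point): Top centre of the pawl's thumb pad: dark ribbed steel plate 46 mm (prop's x) by 38 mm (y) by 6 mm, on the end of the pawl's tail, 145 mm from the arm hinge on the -y side; 66 mm above the bench while engaged, about 33 mm when free. Turning about the pivot it drops about 33 mm and shifts about 6 mm away from the arm hinge. Nothing stands over or beside it.
- pawl (a joint): Turn of the pawl in rad: 0 = engaged (nose in the teeth of the arm's wheel), 0.32 = fully free, at its stop, with the pad all the way down. The pivot is stiff, without a spring: about 4 N down on the pad moves it and it stays where it is left. The nose clears the teeth at about 0.2.
- support_pad (a point): Point on top of the flat dark steel paddle at the arm's end, on its middle line, 165 mm along the arm from the hinge axis. Paddle: 100 mm wide, 70 mm long (150 to 220 mm from the hinge), 14 mm thick, with a crossbar 6 mm proud at 215 mm. Raised, the arm slopes up about 35 degrees, this point 187 mm above the bench; fully down it is level, at [0, 165, 92] mm in the prop's frame.
- support (a joint): How far the arm is lowered, in rad: 0 = fully raised, 0.62 = fully down, level, on its stop. Starts between 0 and 0.05. The hinge is stiff: the arm stays where it is left, and some 5 to 8 N down on the paddle moves it once the pawl is free. With the pawl engaged a tooth blocks it at about 0.07.
- tin: Bystander: closed bare metal tin, 68 mm across, 62 mm high, loose on the bench beside the prop. Origin at the centre of its underside.
- screwdriver: Bystander: screwdriver with a wooden handle lying on the bench beside the prop, about 200 mm long. Origin under its middle.
- offcut: Bystander: wooden block 40 x 90 x 40 mm, loose on the bench beside the prop. Origin at the centre of its underside.

How it is judged:
By the outcome, as a careful person would: the job done as asked, in the order asked, and still so for the second after the job is handed in, with the robot touching nothing.
It also fails if it takes over 40 s, if anything falls off the work surface, if the arm or the gripper's body presses on something with over 40 N, if the wrist force passes 120 N, or if a joint passes its speed limit or range.

### The arm

A 7-joint arm with a two-finger parallel gripper is mounted at the origin on the work surface. World frame = base frame: x ahead of the robot, y to its left, z up, the work surface at z = 0. Lengths are in m, angles in rad, forces in N, time in s.
With the tool pointing down it reaches from about 0.4 to 0.85 m from the base axis. Payload 6.9 kg.
Tool frame: the origin (TCP) lies at the centre of the arm's flange, where the gripper is bolted on; the fingertips stand 173 mm ahead of it and the grasp point (between the pads) lies 155 mm ahead of it; y points along the fingers, z is the direction in which the jaws open and shut, and the axes are right-handed (so a half turn about y gives the same grasp; the last joint's range is limited). The gripper opens to 85 mm and grips with 20 to 120 N. Pads are 22 mm wide; open, the fingers measure 114 mm over their backs; the gripper's body (76 mm by 85 mm) begins 54 mm behind the grasp point. The pads swing forward as they close: fully open they stand 13 mm farther back than shut.
Start: joints at [1.438, 0.507, -0.238, 1.5, 0.126, 1.149, -0.155], TCP at [0.147, -0.607, 0.405] pointing down, gripper open.
Joint ranges: [-3.08, 3.08], [-0.24, 2.05], [-1.43, 1.35], [0, 2.5], [-1.52, 4.66], [0.17, 1.96], [-2.89, 2.89]. Speed limits (rad/s): [2.39, 2.39, 3.14, 3.14, 3.14, 3.14, 3.14].

### API

Orientations are given as [roll, pitch, yaw] about the fixed x, y, z axes, in that order (R = Rz(yaw) Ry(pitch) Rx(roll)).
In Python, from bench import r, vision, job, spotter gives the robot as it stands.
- The arm moves only by the tool step_arm, never from a script. Its argument "motion" is a list of rows, each a list of 2 entries, a list of its own where there are three numbers: the shift along the tool's x, y, z in units of 40 mm (1.0 is 40 mm), then the turn, a rotation vector about the tool's x, y, z in units of 8 degrees (1.0 is 8 degrees). A call has 1 to 5 rows; each row shifts and turns the commanded pose from where the row before left it, along the tool's axes as they then stand; what a row does not reach is not made up. A row lasts 1/10 s, in which the tool goes at most 50 mm and 8.59 degrees, less where a joint would pass 70% of its speed; a pose out of reach is approached as far as the arm can. A call is refused whole if a number of a shift passes 1 or a number of a turn 1, either way. A call with a gripper value outside its range is refused whole. "hand" is the gripper command: -1 is fully open, 1 is shut, values between are in proportion, set as the call begins (left out, the last holds). The fingers move at their own pace and stop on an object; "squeeze" is the grip in N (left out, the last holds). Time passes only in rows, so rows that do not move let the fingers close. It gives the time, the measured TCP pose, the force and the opening at its end, in the units of the state.
- r.get_state(): the state, without advancing time (a new reading comes with each control period).
- vision.snapshot(name): name is "scene" or "top" or "wrist"; returns the picture (480x640x3 uint8, red, green, blue); there is no depth.
- vision.get_calibration(name): a dict with "fov_y" (degrees; the focal length in pixels is half the picture's height over the tangent of half this angle, whatever the lens; pixels are square), "cx", "cy" (the principal point, pixels), "rvec" (rotation vector, rad) and "tvec" (3), from world to camera coordinates, as OpenCV has them; the wrist camera has in their place "hand_eye" (4x4, takes a point from camera to tool coordinates, whose origin is the TCP and whose axes are the tool frame's). Camera axes: x right, y down, z forward; pixel columns grow to the right and rows downward; lengths in m; the calibration is good to about 2 mm. A picture is of the moment at which its call begins: read the wrist's pose just before it. get_calibration takes no time and is no camera call.
- job.close_job(): hands the job in, once; it reports no verdict.
Trained networks look in the newest picture that a camera, given by its name, has taken for a name from the list of things; names that differ only in an ending like _2 or _b are one class to them, and where a whole thing is asked for, a point or a joint stands for the part that bears it (a point fixed in the world has none). Each returns a list of dicts, best first, with "confidence" (0 to 1); they miss things now and then, are a little off and sometimes report something else, mostly with a low value. They report only what shows in the picture. A call takes as long as a camera call.
- spotter.trace(camera, query): "mask" (480x640 bool, what is visible of it) and "uv" ([column, row] in pixels, amid what is visible of it).
The state is a dict: "time_s": time; "joint_positions": joint angles; "joint_velocities": joint speeds; "joint_torque": joint torques, N m; "tcp_pos": TCP position; "orientation": TCP orientation; "wrist_force": force on the tool from outside, world axes, zero at the start; "torque": the same for the moment, N m; "gripper_width": opening from 0.0 (shut) to 1.0 (fully open).
Only numpy, scipy, OpenCV 4.12 (cv2) and the standard library are available. Lean on these libraries where they do the work, as an engineer would, in place of code of your own. Each camera call takes 0.05 s, during which the arm holds its last target.

## Working session

There is one attempt and no reset: what is moved stays moved. The work goes in short steps, Python scripts to look and compute and a tool call to move; the robot and the scene stay as the last step left them, time stands still between calls to the robot, and variables do not carry over. Pictures are saved under pics/ and viewed, and the job is handed in when it is done.

Besides the shell and the picture viewer there is one more tool, called after ">>>" by a JSON object that holds its "fn" and its "kwargs", one argument or row to a line. step_arm: Moves the arm, as the interface text tells. Its arguments: {"type":"object","properties":{"motion":{"type":"array"},"hand":{"type":"number"},"squeeze":{"type":"number"}},"required":["motion"]}

```bash
ls; mkdir -p pics
python3 - <<'E'
from bench import r,vision,job,spotter
import cv2
s=r.get_state();print(s)
for n in("scene","top"):
    im=vision.snapshot(n);cv2.imwrite(f"pics/{n}0.png",im[:,:,::-1]);print(n,vision.get_calibration(n))
    for q in("prop","pawl_pad","support_pad","support_hinge","pawl_pivot"):
        o=spotter.trace(n,q);print(q,[(round(d["confidence"],2),d["uv"],int(d["mask"].sum())) for d in o][:2])
print(vision.get_calibration("wrist"))
E
```

```text
pics
{'time_s': 0.0, 'joint_positions': array([ 1.438494  ,  0.50832907, -0.23749378,  1.50116359,  0.12569364,
        1.14889567, -0.15476887]), 'joint_velocities': array([-0.00135334, -0.00180872,  0.00041297,  0.00020996,  0.00126735,
        0.00074647,  0.00212805]), 'joint_torque': array([-1.51022223e-04, -6.20610738e+01, -2.18649656e+00, -2.49653006e+01,
        1.27210852e-02,  1.20599155e-02, -1.23330969e-05]), 'tcp_pos': array([ 0.14709852, -0.60723295,  0.40382315]), 'orientation': array([-1.57260441e+00, -4.63260349e-05, -2.90376803e+00]), 'wrist_force': array([ 0.16094181, -0.33385526, -0.05633551]), 'torque': array([0.0201445 , 0.01456348, 0.03336473]), 'gripper_width': 0.9971113312692332}
scene {'fov_y': 53.63680764323017, 'cx': 318.696226562169, 'cy': 235.89504755654298, 'rvec': array([ 2.26531496,  1.32034664, -0.38445758]), 'tvec': array([-0.28725644, -0.33641033,  1.06815403])}
prop [(0.91, [340.0, 285.7], 19620)]
pawl_pad [(0.72, [227.2, 297.8], 1516)]
support_pad [(0.86, [389.7, 233.1], 6612)]
support_hinge [(0.59, [339.8, 285.2], 19295)]
pawl_pivot [(0.89, [340
[... 188 characters left out ...]
  0.60285954,  0.89617874])}
prop [(0.57, [315.6, 247.8], 17620)]
pawl_pad [(0.69, [422.6, 269.7], 1450)]
support_pad [(0.56, [248.5, 217.8], 7057), (0.54, [313.4, 242.4], 17974)]
support_hinge [(0.79, [313.0, 244.9], 17832)]
pawl_pivot [(0.78, [313.2, 241.8], 17777)]
{'fov_y': 63.55784836345645, 'cx': 316.234031203372, 'cy': 240.5345113716733, 'hand_eye': array([[-3.45318436e-04,  9.54685111e-01,  2.97617572e-01,
        -7.65484792e-02],
       [-5.29667814e-04, -2.97617723e-01,  9.54684980e-01,
         3.05963659e-02],
       [ 9.99999800e-01,  1.72031875e-04,  6.08438863e-04,
         1.16993637e-03],
       [ 0.00000000e+00,  0.00000000e+00,  0.00000000e+00,
         1.00000000e+00]])}
```

View pics/scene0.png

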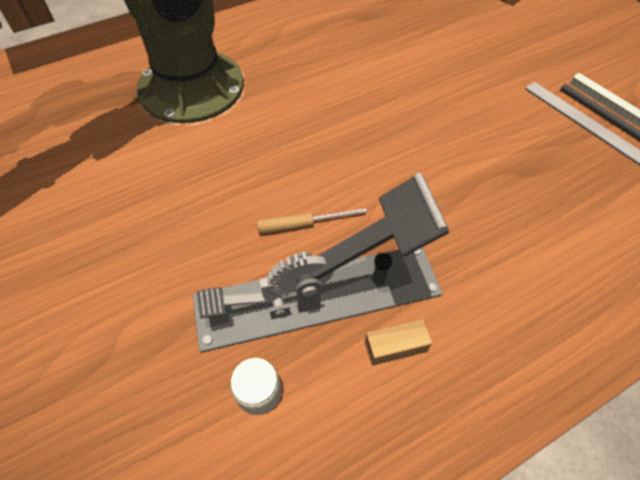

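View pics/top0.png

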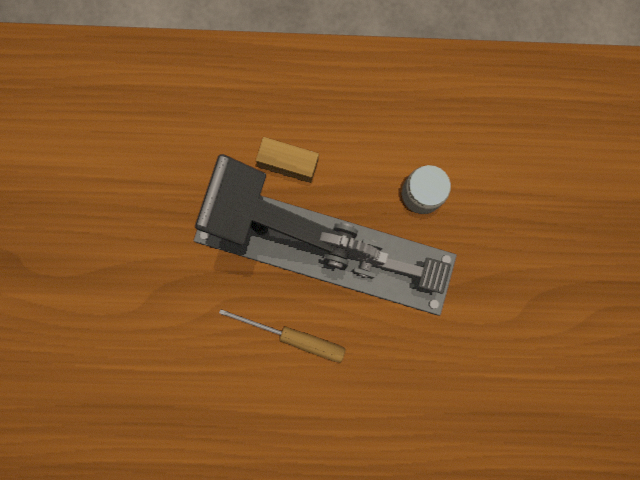

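```bash
cat > fit.py <<'E'
import numpy as np,cv2
from bench import r,vision,job,spotter
from scipy.optimize import least_squares
def proj(n,P):
    c=vision.get_calibration(n);f=240/np.tan(np.radians(c["fov_y"])/2)
    K=np.array([[f,0,c["cx"]],[0,f,c["cy"]],[0,0,1]])
    return cv2.projectPoints(np.array(P,float).reshape(-1,1,3),c["rvec"],c["tvec"],K,None)[0].reshape(-1,2)
def W(p,P):
    P=np.atleast_2d(P);c,s=np.cos(p[2]),np.sin(p[2])
    return P@np.array([[c,s,0],[-s,c,0],[0,0,1]])+[p[0],p[1],0]
E
cat > a.py <<'E'
from fit import *
B={"top":[((.05,-.18,.01),(456,254)),((-.05,-.18,.01),(441,314)),((-.05,.22,.01),(195,242)),((0,-.145,.066),(434,275))],
"scene":[((-.05,-.18,.01),(195,295)),((.05,-.18,.01),(203,349)),((.05,.22,.01),(440,295)),((0,-.145,.066),(211,302))]}
def res(p): return np.concatenate([(proj(n,W(p,[a for a,_ in v]))-[b for _,b in v]).ravel() for n,v in B.items()])
best=min((least_squares(res,[.15,-.6,y],loss="soft_l1") for y in np.arange(-3,3,1)),key=lambda q:q.cost)
p=best.x;print(p,res(p).round(1).reshape(-1,2).tolist())
np.save("p.npy",p)
for a in(0,.05):
    t=.62-a;S=(0,.165*np.cos(t)-.007*np.sin(t),.085+.165*np.sin(t)+.007*np.cos(t));print(S)
    print("sup",W(p,S),proj("top",W(p,S)),proj("scene",W(p,S)))
print("pad",W(p,(0,-.145,.066)),"hinge",W(p,(0,0,.085)))
for n in("top","scene"):
    im=cv2.imread(f"pics/{n}0.png")
    for t in(.62,):
      for P in[(0,-.145,.066),(.023,-.164,.066),(-.023,-.164,.066),(.023,-.126,.066),(-.05,-.18,.01),(.05,-.18,.01),(.05,.22,.01),(-.05,.22,.01)]+[(x,y*np.cos(t)-.007*np.sin(t),.085+y*np.sin(t)+.007*np.cos(t)) for x,y in((0,.165),(.05,.15),(-.05,.15),(.05,.22),(-.05,.22))]:
        q=proj(n,W(p,P))[0];cv2.circle(im,tuple(int(round(v)) for v in q),2,(0,0,255),-1)
    cv2.imwrite(f"pics/{n}_fit.png",im)
E
python3 a.py
```

```text
[ 0.58705363 -0.0253749  -0.26343219] [[0.8, -0.4], [-0.5, 1.3], [-2.4, -0.6], [0.7, -0.1], [-2.1, -0.7], [-2.8, 2.7], [3.7, -2.2], [0.9, 0.1]]
(0, np.float64(0.13022269922555696), np.float64(0.1865679506852931))
sup [[0.62096308 0.10035537 0.18656795]] [[247.87506661 205.84462516]] [[396.99432211 218.61363828]]
(0, np.float64(0.13513623656063659), np.float64(0.17993259486724078))
sup [[0.62224254 0.1050994  0.17993259]] [[244.67454393 205.73752412]] [[399.69338292 220.63293094]]
pad [[ 0.54929623 -0.16537268  0.066     ]] hinge [[ 0.58705363 -0.0253749   0.085     ]]
```

```bash
python3 -c "
import cv2,numpy as np
a=cv2.imread('pics/top_fit.png')[130:330,180:480];b=cv2.imread('pics/scene_fit.png')[160:360,175:475]
cv2.imwrite('pics/f1.png',cv2.resize(np.vstack([a,b]),None,fx=1.5,fy=1.5,interpolation=2))
cv2.imwrite('pics/f1.png',cv2.resize(a,None,fx=2.6,fy=2.6));cv2.imwrite('pics/f2.png',cv2.resize(b,None,fx=2.6,fy=2.6))"
```

```text
(no output)
```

View pics/f1.png

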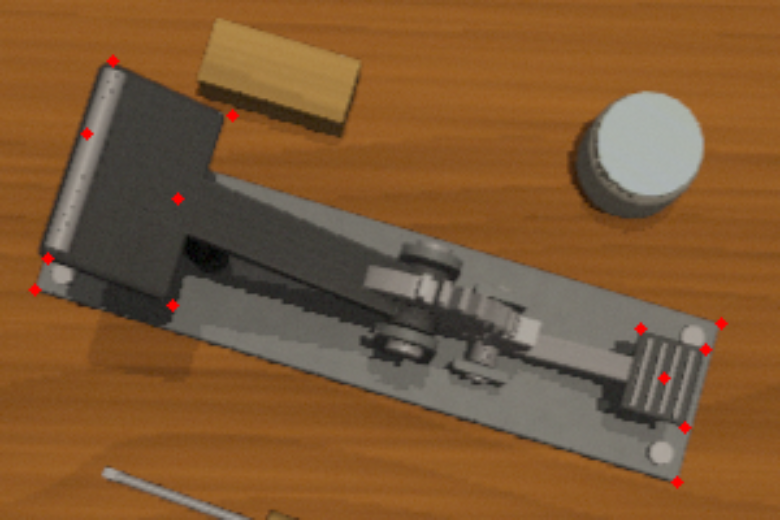

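View pics/f2.png

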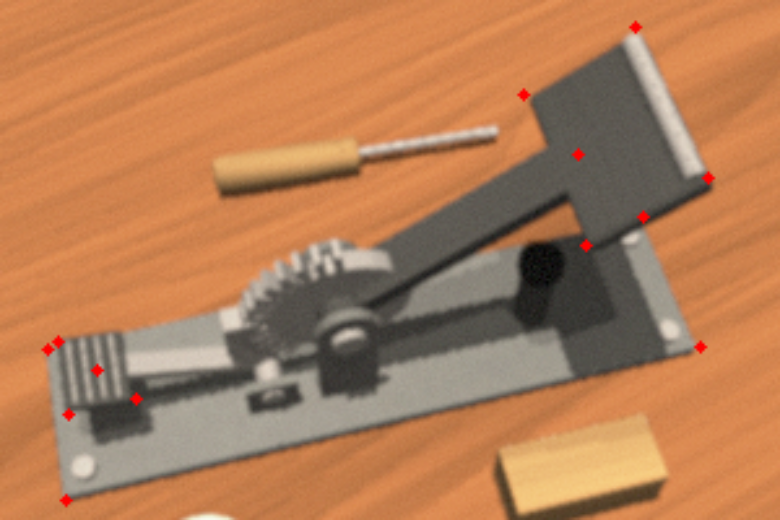

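>>> {"fn": "step_arm", "kwargs": {
  "motion": [
    [[-0.8, 0, -0.55], [0, 0, 0]],
    [[-0.8, 0, -0.55], [0, 0, 0]],
    [[-0.8, 0, -0.55], [0, 0, 0]],
    [[-0.8, 0, -0.55], [0, 0, 0]],
    [[-0.8, 0, -0.55], [0, 0, 0]]
  ],
  "hand": 1
}}

```text
time_s: 1.1
tcp_pos: [0.2776, -0.4615, 0.4049]
orientation: [-1.57, 0.0, -2.904]
wrist_force: [0.5, -1.0, 1.0]
gripper_width: 0.143
```

```bash
cat > go.py <<'E'
import sys
from fit import *
from scipy.spatial.transform import Rotation as Ro
p=np.load("p.npy")
P=[float(v) for v in sys.argv[1:4]]  # tip target, prop frame, m
s=r.get_state();R=Ro.from_euler("xyz",s["orientation"]).as_matrix()
tip=s["tcp_pos"]+.173*R[:,1]
d=W(p,P)[0]-tip
c,q=np.cos(p[2]),np.sin(p[2]);l=tip-[p[0],p[1],0]
print("t",s["time_s"],"tip prop",[round(c*l[0]+q*l[1],4),round(-q*l[0]+c*l[1],4),round(l[2],4)],"F",s["wrist_force"].round(1),"w",round(s["gripper_width"],2),"q",s["joint_positions"].round(2),"y",R[:,1].round(3))
print("units",(R.T@d/.04).round(2)); print("prop y,x in tool",(R.T@W([0,0,p[2]],(0,1,0))[0]).round(3))
E
python3 go.py 0 -.148 .085
```

```text
t 1.1 tip prop [np.float64(-0.1851), np.float64(-0.5017), np.float64(0.2319)] F [ 0.5 -1.   1. ] w 0.14 q [ 1.18  0.38 -0.28  1.73  0.12  1.05 -0.47] y [ 0. -0. -1.]
units [-8.31  3.67 -5.53]
prop y,x in tool [-0.48  -0.    -0.877]
```

>>> {"fn": "step_arm", "kwargs": {
  "motion": [
    [[-0.8, 0, -0.55], [0, 0, 0]],
    [[-0.8, 0, -0.55], [0, 0, 0]],
    [[-0.8, 0, -0.55], [0, 0, 0]],
    [[-0.8, 0, -0.55], [0, 0, 0]],
    [[-0.8, 0, -0.55], [0, 0, 0]]
  ],
  "hand": 1
}}

```text
time_s: 1.6
tcp_pos: [0.4072, -0.3169, 0.405]
orientation: [-1.57, 0.0, -2.904]
wrist_force: [1.9, -0.8, 0.6]
gripper_width: -0.003
```

>>> {"fn": "step_arm", "kwargs": {
  "motion": [
    [[-0.8, 0.2, -0.55], [0, 0, 0]],
    [[-0.8, 0.2, -0.55], [0, 0, 0]],
    [[-0.8, 0.2, -0.55], [0, 0, 0]],
    [[-0.8, 0.2, -0.55], [0, 0, 0]],
    [[0, 0, 0], [0, 0, 0]]
  ]
}}

```text
time_s: 2.1
tcp_pos: [0.5131, -0.1971, 0.372]
orientation: [-1.574, 0.002, -2.896]
wrist_force: [-0.2, -0.1, 0.4]
gripper_width: 0.002
```

```bash
python3 go.py 0 -.148 .085
```

```text
t 2.1 tip prop [np.float64(-0.0266), np.float64(-0.1844), np.float64(0.199)] F [-0.2 -0.1  0.4] w 0.0 q [ 0.57  0.43 -0.36  1.75  0.17  0.99 -1.18] y [ 0.001  0.004 -1.   ]
units [-1.02  2.85 -0.46]
prop y,x in tool [-0.488  0.004 -0.873]
```

>>> {"fn": "step_arm", "kwargs": {
  "motion": [
    [[-0.5, 0.5, -0.23], [0, 0, 0]],
    [[-0.5, 0.5, -0.23], [0, 0, 0]],
    [[0, 0.8, 0], [0, 0, 0]],
    [[0, 0.8, 0], [0, 0, 0]],
    [[0, 0, 0], [0, 0, 0]]
  ]
}}

```text
time_s: 2.6
tcp_pos: [0.543, -0.1755, 0.2652]
orientation: [-1.574, -0.006, -2.904]
wrist_force: [-0.9, -0.6, 0.5]
gripper_width: 0.004
```

```bash
python3 go.py 0 -.148 .085
python3 - <<'E'
from fit import *
for n in("scene","top"): cv2.imwrite(f"pics/{n}1.png",cv2.resize(vision.snapshot(n)[150:350,150:450,::-1],None,fx=2.6,fy=2.6))
E
```

```text
t 2.6 tip prop [np.float64(-0.0047), np.float64(-0.1564), np.float64(0.0922)] F [-0.9 -0.6  0.5] w 0.0 q [ 0.48  0.58 -0.32  1.82  0.25  0.78 -1.31] y [-0.007  0.002 -1.   ]
units [-0.21  0.18 -0.13]
prop y,x in tool [-0.48  -0.    -0.877]
```

View pics/scene1.png

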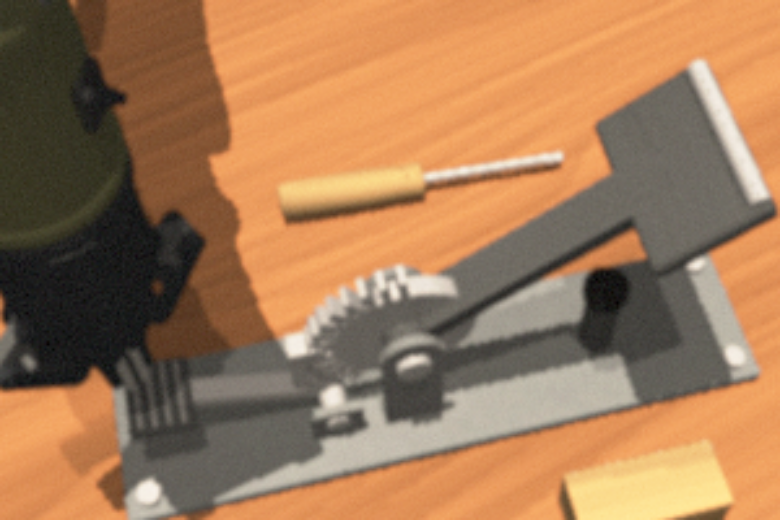

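The fingertips hover over the pad's outer back corner (crop ≈(130,365)). I'll centre them a little, then press.

>>> {"fn": "step_arm", "kwargs": {
  "motion": [
    [[-0.2, 0, -0.1], [0, 0, 0]],
    [[0, 0.3, 0], [0, 0, 0]],
    [[0, 0.3, 0], [0, 0, 0]],
    [[0, 0.2, 0], [0, 0, 0]],
    [[0, 0, 0], [0, 0, 0]]
  ]
}}

```text
time_s: 3.2
tcp_pos: [0.551, -0.1697, 0.2354]
orientation: [-1.571, -0.002, -2.904]
wrist_force: [-0.2, 0.1, 0.5]
gripper_width: -0.002
```

```bash
python3 go.py 0 -.150 .033
```

```text
t 3.2 tip prop [np.float64(0.0025), np.float64(-0.1488), np.float64(0.0624)] F [-0.2  0.1  0.5] w -0.0 q [ 0.45  0.63 -0.3   1.83  0.27  0.72 -1.34] y [-0.002  0.    -1.   ]
units [ 0.07  0.74 -0.  ]
prop y,x in tool [-0.48  -0.    -0.877]
```

>>> {"fn": "step_arm", "kwargs": {
  "motion": [
    [[0, 0.15, 0], [0, 0, 0]],
    [[0, 0.15, 0], [0, 0, 0]],
    [[0, 0.15, 0], [0, 0, 0]]
  ]
}}

```text
time_s: 3.5
tcp_pos: [0.5514, -0.1702, 0.2186]
orientation: [-1.57, 0.0, -2.905]
wrist_force: [-0.0, -3.4, 4.9]
gripper_width: -0.001
```

>>> {"fn": "step_arm", "kwargs": {
  "motion": [
    [[0.02, 0.15, 0.02], [0, 0, 0]],
    [[0.02, 0.1, 0.02], [0, 0, 0]],
    [[0, 0, 0], [0, 0, 0]]
  ]
}}

```text
time_s: 3.8
tcp_pos: [0.5507, -0.1713, 0.2084]
orientation: [-1.571, 0.001, -2.904]
wrist_force: [0.8, -1.2, 1.9]
gripper_width: 0.002
```

```bash
python3 go.py 0 -.150 .033
python3 - <<'E'
from fit import *
for n in("scene","top"): cv2.imwrite(f"pics/{n}2.png",cv2.resize(vision.snapshot(n)[150:350,150:450,::-1],None,fx=2.6,fy=2.6))
E
```

```text
t 3.8 tip prop [np.float64(0.0031), np.float64(-0.1502), np.float64(0.0354)] F [ 0.8 -1.2  1.9] w 0.0 q [ 0.44  0.66 -0.29  1.86  0.29  0.66 -1.35] y [ 0.001  0.    -1.   ]
units [ 0.07  0.06 -0.04]
prop y,x in tool [-0.481  0.001 -0.877]
```

View pics/scene2.png

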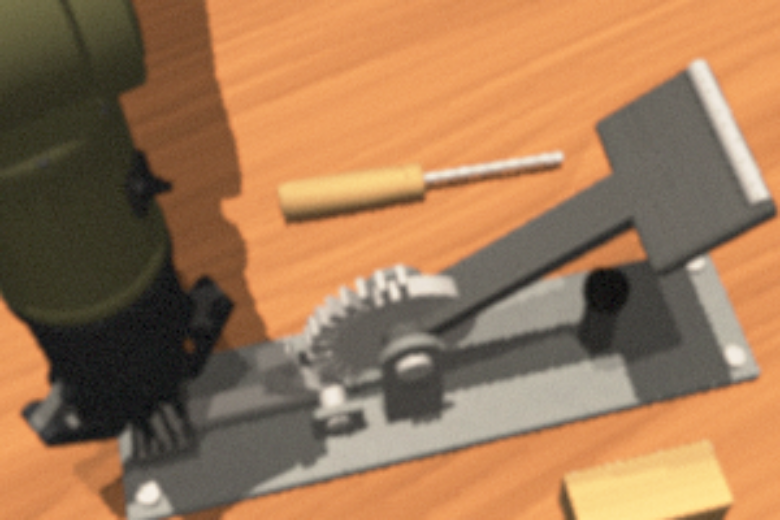

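The pad (crop ≈(165,430)) has moved down under the fingertips. I'll press a few more mm until the stop pushes back.

>>> {"fn": "step_arm", "kwargs": {
  "motion": [
    [[0, 0.1, 0], [0, 0, 0]],
    [[0, 0.1, 0], [0, 0, 0]],
    [[0, 0, 0], [0, 0, 0]]
  ]
}}

```text
time_s: 4.2
tcp_pos: [0.5505, -0.1706, 0.2067]
orientation: [-1.568, 0.003, -2.903]
wrist_force: [-15.4, 3.0, 60.7]
gripper_width: 0.001
```

```bash
python3 go.py 0 -.150 .033
```

```text
t 4.2 tip prop [np.float64(0.0032), np.float64(-0.1499), np.float64(0.0337)] F [-15.4   3.   60.7] w 0.0 q [ 0.44  0.67 -0.28  1.86  0.29  0.65 -1.35] y [ 0.004 -0.002 -1.   ]
units [ 0.07  0.02 -0.04]
prop y,x in tool [-0.481 -0.001 -0.877]
```

Firmly on its stop (60 N). Retract straight up and look.

>>> {"fn": "step_arm", "kwargs": {
  "motion": [
    [[0, -0.4, 0], [0, 0, 0]],
    [[0, -1, 0], [0, 0, 0]],
    [[0, -1, 0], [0, 0, 0]],
    [[0, -1, 0], [0, 0, 0]],
    [[0, -1, 0], [0, 0, 0]]
  ]
}}

```text
time_s: 4.7
tcp_pos: [0.5496, -0.1707, 0.3777]
orientation: [-1.572, -0.001, -2.903]
wrist_force: [1.9, -0.6, 0.2]
gripper_width: 0.001
```

>>> {"fn": "step_arm", "kwargs": {
  "motion": [
    [[0, -1, 0], [0, 0, 0]],
    [[0, -0.7, 0], [0, 0, 0]],
    [[0, 0, 0], [0, 0, 0]]
  ]
}}

```text
time_s: 5.0
tcp_pos: [0.5507, -0.1706, 0.4484]
orientation: [-1.568, 0.005, -2.903]
wrist_force: [0.1, 0.2, -0.8]
gripper_width: -0.007
```

```bash
python3 go.py 0 .14 .26
python3 - <<'E'
from fit import *
for n in("scene","top"): cv2.imwrite(f"pics/{n}3.png",cv2.resize(vision.snapshot(n)[150:350,150:450,::-1],None,fx=2.6,fy=2.6))
E
```

```text
t 5.0 tip prop [np.float64(0.0037), np.float64(-0.1496), np.float64(0.2754)] F [ 0.1  0.2 -0.8] w -0.01 q [ 0.5   0.41 -0.37  1.56  0.16  1.2  -1.23] y [ 0.006 -0.001 -1.   ]
units [-3.4   0.39 -6.39]
prop y,x in tool [-0.481  0.    -0.877]
```

View pics/scene3.png

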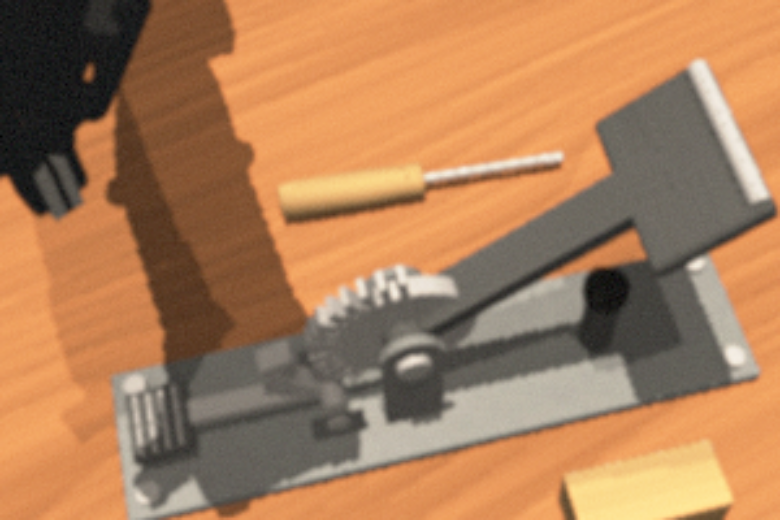

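The pad (crop ≈(157,422)) is low against the base, and the pawl nose (≈(280,360)) has swung away from the teeth. Next, over to the paddle.

>>> {"fn": "step_arm", "kwargs": {
  "motion": [
    [[-0.38, 0, -0.71], [0, 0, 0]],
    [[-0.38, 0, -0.71], [0, 0, 0]],
    [[-0.38, 0, -0.71], [0, 0, 0]],
    [[-0.38, 0, -0.71], [0, 0, 0]],
    [[-0.38, 0, -0.71], [0, 0, 0]]
  ]
}}

```text
time_s: 5.6
tcp_pos: [0.5904, -0.0142, 0.4424]
orientation: [-1.572, -0.004, -2.903]
wrist_force: [0.6, 0.3, -0.1]
gripper_width: 0.005
```

>>> {"fn": "step_arm", "kwargs": {
  "motion": [
    [[-0.38, 0, -0.71], [0, 0, 0]],
    [[-0.38, 0, -0.71], [0, 0, 0]],
    [[-0.38, 0, -0.71], [0, 0, 0]],
    [[-0.36, 0, -0.71], [0, 0, 0]],
    [[0, 0, 0], [0, 0, 0]]
  ]
}}

```text
time_s: 6.1
tcp_pos: [0.6216, 0.1148, 0.4421]
orientation: [-1.575, -0.004, -2.896]
wrist_force: [0.1, 0.1, 0.6]
gripper_width: 0.003
```

```bash
python3 go.py 0 .138 .21
python3 - <<'E'
from fit import *
for n in("scene","top"): cv2.imwrite(f"pics/{n}4.png",cv2.resize(vision.snapshot(n)[150:350,150:450,::-1],None,fx=2.6,fy=2.6))
E
```

```text
t 6.1 tip prop [np.float64(-0.004), np.float64(0.1447), np.float64(0.2691)] F [0.1 0.1 0.6] w 0.0 q [ 0.02  0.51 -0.41  1.41  0.2   1.26 -1.73] y [-0.004  0.003 -1.   ]
units [-0.01  1.48  0.2 ]
prop y,x in tool [-0.487  0.002 -0.873]
```

View pics/scene4.png

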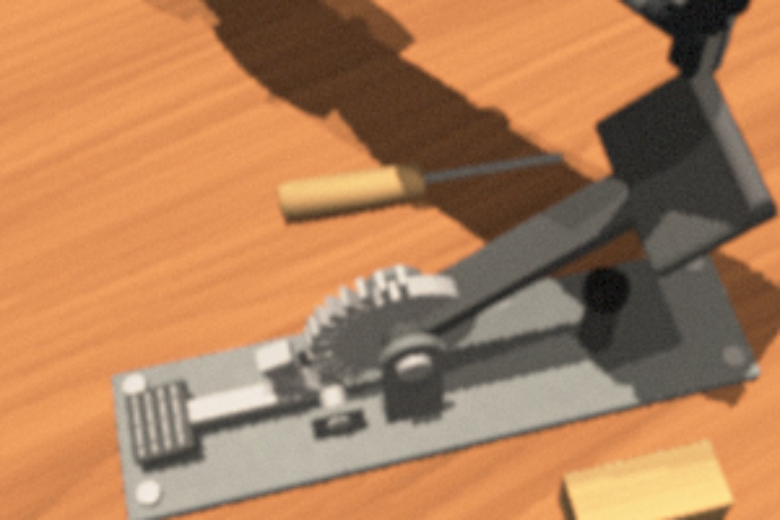

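The tip is over the middle of the paddle and the pawl stays clear, with the nose at crop ≈(275,355) off the teeth. Lowering to contact.

>>> {"fn": "step_arm", "kwargs": {
  "motion": [
    [[0, 0.5, 0.1], [0, 0, 0]],
    [[0, 0.5, 0.1], [0, 0, 0]],
    [[0, 0.4, 0], [0, 0, 0]],
    [[0, 0.2, 0], [0, 0, 0]],
    [[0, 0, 0], [0, 0, 0]]
  ]
}}

```text
time_s: 6.7
tcp_pos: [0.6237, 0.1, 0.379]
orientation: [-1.571, -0.003, -2.905]
wrist_force: [0.2, 0.2, -0.2]
gripper_width: 0.005
```

```bash
python3 go.py 0 .175 .092
```

```text
t 6.7 tip prop [np.float64(0.0023), np.float64(0.1303), np.float64(0.206)] F [ 0.2  0.2 -0.2] w 0.0 q [ 0.04  0.55 -0.4   1.52  0.23  1.12 -1.74] y [-0.003 -0.001 -1.   ]
units [-0.5   2.85 -1.01]
prop y,x in tool [-0.479 -0.002 -0.878]
```

>>> {"fn": "step_arm", "kwargs": {
  "motion": [
    [[-0.07, 0.15, -0.13], [0, 0, 0]],
    [[-0.07, 0.2, -0.13], [0, 0, 0]],
    [[-0.06, 0.2, -0.11], [0, 0, 0]],
    [[-0.06, 0.2, -0.11], [0, 0, 0]],
    [[-0.05, 0.2, -0.1], [0, 0, 0]]
  ]
}}

```text
time_s: 7.2
tcp_pos: [0.6313, 0.1272, 0.3426]
orientation: [-1.57, 0.002, -2.904]
wrist_force: [2.2, -1.9, 4.6]
gripper_width: -0.004
```

```bash
python3 go.py 0 .175 .092
```

```text
t 7.2 tip prop [np.float64(0.0033), np.float64(0.1589), np.float64(0.1696)] F [ 2.2 -1.9  4.6] w -0.0 q [-0.01  0.6  -0.39  1.53  0.25  1.05 -1.79] y [ 0.002  0.    -1.   ]
units [-0.12  1.94 -0.39]
prop y,x in tool [-0.481  0.001 -0.877]
```

>>> {"fn": "step_arm", "kwargs": {
  "motion": [
    [[-0.04, 0.25, -0.09], [0, 0, 0]],
    [[-0.03, 0.25, -0.08], [0, 0, 0]],
    [[-0.03, 0.25, -0.07], [0, 0, 0]],
    [[-0.02, 0.25, -0.06], [0, 0, 0]],
    [[-0.02, 0.25, -0.05], [0, 0, 0]]
  ]
}}

```text
time_s: 7.7
tcp_pos: [0.6332, 0.1425, 0.2923]
orientation: [-1.572, 0.002, -2.903]
wrist_force: [3.2, 0.6, 5.8]
gripper_width: 0.001
```

```bash
python3 go.py 0 .178 .092
```

```text
t 7.7 tip prop [np.float64(0.0011), np.float64(0.1744), np.float64(0.1193)] F [3.2 0.6 5.8] w 0.0 q [-0.04  0.66 -0.37  1.58  0.28  0.96 -1.84] y [ 0.002  0.001 -1.   ]
units [-0.02  0.68 -0.09]
prop y,x in tool [-0.481  0.002 -0.877]
```

>>> {"fn": "step_arm", "kwargs": {
  "motion": [
    [[0, 0.2, -0.03], [0, 0, 0]],
    [[0, 0.2, -0.02], [0, 0, 0]],
    [[0, 0.15, 0], [0, 0, 0]],
    [[0, 0.08, 0], [0, 0, 0]],
    [[0, 0, 0], [0, 0, 0]]
  ]
}}

```text
time_s: 8.2
tcp_pos: [0.6317, 0.1435, 0.2665]
orientation: [-1.571, -0.003, -2.903]
wrist_force: [-0.2, 0.1, -0.1]
gripper_width: -0.004
```

```bash
python3 go.py 0 .178 .092
```

```text
t 8.2 tip prop [np.float64(-0.0013), np.float64(0.1744), np.float64(0.0935)] F [-0.2  0.1 -0.1] w -0.0 q [-0.05  0.68 -0.36  1.61  0.29  0.91 -1.85] y [-0.003 -0.001 -1.   ]
units [-0.07  0.04 -0.06]
prop y,x in tool [-0.481 -0.001 -0.877]
```

>>> {"fn": "step_arm", "kwargs": {
  "motion": [
    [[0, 0.08, 0], [0, 0, 0]],
    [[0, 0.05, 0], [0, 0, 0]],
    [[0, 0, 0], [0, 0, 0]]
  ]
}}

```text
time_s: 8.5
tcp_pos: [0.6313, 0.1434, 0.2654]
orientation: [-1.57, -0.001, -2.904]
wrist_force: [-10.5, -2.0, 26.7]
gripper_width: -0.001
```

```bash
python3 go.py 0 .178 .092
```

```text
t 8.5 tip prop [np.float64(-0.0012), np.float64(0.1743), np.float64(0.0924)] F [-10.5  -2.   26.7] w -0.0 q [-0.05  0.68 -0.36  1.61  0.29  0.9  -1.85] y [-0.    -0.001 -1.   ]
units [-0.07  0.01 -0.07]
prop y,x in tool [-0.48  -0.001 -0.877]
```

>>> {"fn": "step_arm", "kwargs": {
  "motion": [
    [[0, 0.04, 0], [0, 0, 0]],
    [[0, 0, 0], [0, 0, 0]],
    [[0, 0, 0], [0, 0, 0]]
  ]
}}

```text
time_s: 8.8
tcp_pos: [0.6312, 0.1435, 0.2653]
orientation: [-1.569, 0.0, -2.904]
wrist_force: [-12.8, -2.7, 37.3]
gripper_width: 0.007
```

>>> {"fn": "step_arm", "kwargs": {
  "motion": [
    [[0, -0.2, 0], [0, 0, 0]],
    [[0, -0.6, 0], [0, 0, 0]],
    [[0, -1, 0], [0, 0, 0]],
    [[0, -1, 0], [0, 0, 0]],
    [[0, -1, 0], [0, 0, 0]]
  ]
}}

```text
time_s: 9.3
tcp_pos: [0.6318, 0.1428, 0.4134]
orientation: [-1.57, -0.003, -2.904]
wrist_force: [-0.4, -0.2, -0.3]
gripper_width: 0.0
```

>>> {"fn": "step_arm", "kwargs": {
  "motion": [
    [[0.8, -0.3, -0.4], [0, 0, 0]],
    [[0.8, -0.3, -0.4], [0, 0, 0]],
    [[0.8, 0, -0.4], [0, 0, 0]],
    [[0.8, 0, -0.4], [0, 0, 0]],
    [[0, 0, 0], [0, 0, 0]]
  ]
}}

```text
time_s: 9.8
tcp_pos: [0.4884, 0.1768, 0.4369]
orientation: [-1.57, -0.003, -2.9]
wrist_force: [0.8, 0.3, -0.2]
gripper_width: 0.002
```

```bash
python3 go.py 0 .178 .092
python3 - <<'E'
from fit import *
p=np.load("p.npy")
for n in("scene","top"):
    im=vision.snapshot(n)[:,:,::-1].copy()
    for P in [(x,y,.092) for x in(-.05,.05) for y in(.15,.22)]+[(0,-.151,.033)]:
        q=proj(n,W(p,P))[0];cv2.circle(im,tuple(int(round(v)) for v in q),1,(0,0,255),-1)
    cv2.imwrite(f"pics/{n}5.png",cv2.resize(im[130:350,170:480],None,fx=2.5,fy=2.5))
E
```

```text
t 9.8 tip prop [np.float64(-0.1484), np.float64(0.1691), np.float64(0.2639)] F [ 0.8  0.3 -0.2] w 0.0 q [-0.07  0.33 -0.45  1.72  0.16  1.13 -1.9 ] y [-0.003 -0.001 -1.   ]
units [-3.37  4.29  1.6 ]
prop y,x in tool [-0.484 -0.002 -0.875]
```

View pics/scene5.png

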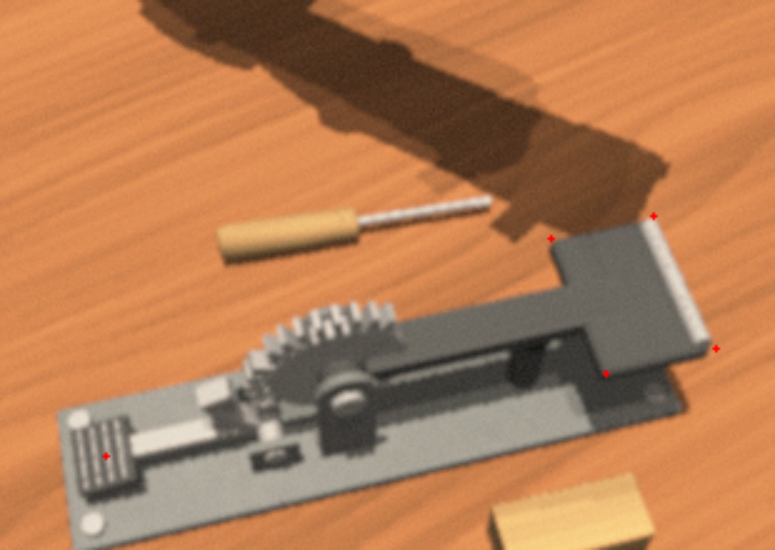

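View pics/top5.png

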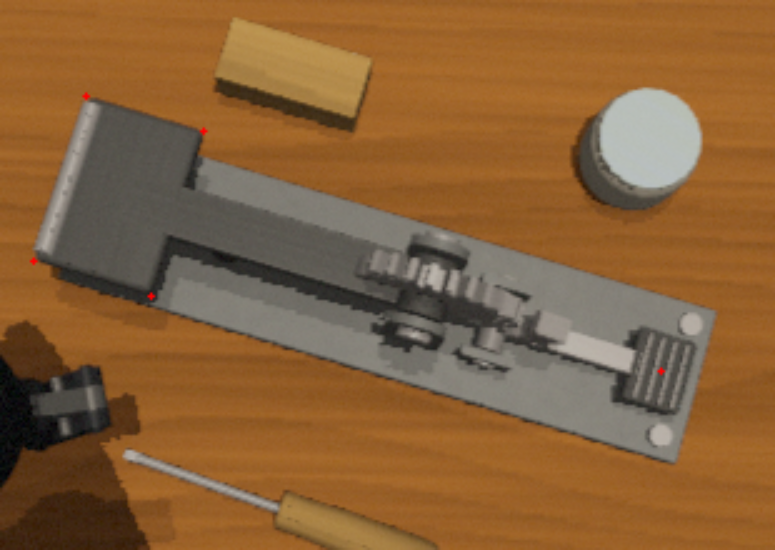

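Both pictures show the paddle on the outline predicted for level (scene crop ≈(630,295), top ≈(120,200)). The pad is at its low position (≈(105,455) and (660,370)), the loose things haven't moved, and the gripper is clear.

```bash
python3 -c "
from bench import job
print(job.close_job())"
```

```text
the job is handed in; nothing more can be done
None
```

The job is done and handed in at about 10 s. The pawl is free and the prop's arm is down on its stop.

- **Pawl:** I pressed the thumb pad straight down with shut fingertips until its stop pushed back, at about 60 N with the tip 34 mm above the bench (33 mm expected). A picture then showed the nose clear of the teeth.
- **Prop arm:** I followed the paddle down its arc at about 5–6 N. It met the stop with the tip at 92 mm, as given, and I pressed to about 37 N vertically to seat it.
- **Last checks:** After I withdrew, both cameras showed the paddle matching the predicted level outline within a few pixels. The pawl pad was at its free position, and the tin and offcut were where they started. The screwdriver was too, as far as the final crops show it. The wrist force was about zero, with the gripper about 150 mm to the side of the paddle's middle line and well above it.

One small disagreement: my fit of the prop's position was off by up to 4 pixels in the scene camera, about 3 mm, which did not affect the presses.

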